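Find the rattling tin and hold it out

TASK

One of the three closed steel tins on the board has a loose grinding ball in it: working from the robot's left to its right, grip each tin, lift it clear, shake it by tipping its far end well down and then its near end well down (about 35 degrees each way), and set it back upright where it stood before taking the next. Then take the one that rattled (if it is the last one it may stay in the hand) and hold it out level and still above the middle of the round cork mat, about 20 cm above the table; finish while still holding it there, with the other two back in their places on the board. Leave everything else on the table as it is.

Things in the scene. Friction and masses are not known exactly. Their poses are not given: they have to be found in the camera images.
- tin_1: one of three look-alike closed steel tins: a block 150 (x) by 46 (y) by 46 mm high, stiff, about 0.38 kg with contents. Origin: centre of its underside; z up, x points away from the robot (within 0.3 rad), so +x is its far end. Gripped across the 46 mm. Which tin stands left, middle or right, and which one rattles, changes every run; the weights tell nothing
- tin_2: another of the three look-alike tins (same size, axes and origin as tin_1). One of the three holds a loose steel ball of about 175 g, 35 mm across, that rolls some 105 mm along the tin when it is tipped and knocks at the end, so the tin's weight shifts
- tin_3: another of the three look-alike tins (same size, axes and origin as tin_1). In the two tins that do not rattle the contents (also about 175 g) are stuck fast and do not move when tipped
- board: fixed plywood board the tins stand on, 180 (x) by 360 (y) by 18 mm thick, its top 18 mm above the table; origin: centre of its underside, x away from the robot, y to the robot's left (turned by up to 0.15 rad). The tins stand side by side at about y = +120 mm (left), 0 (middle) and -120 mm (right) in its frame, each within 12 mm, some 70 mm between neighbours
- mat: fixed round cork mat lying on the table beyond the board, 110 mm across and 4 mm thick; origin at the centre of its underside
- slip_pot: bystander: open white ceramic pot, 60 mm across, 55 mm high, beside the board's right end; origin at the centre of its underside
- rib: bystander: flat wooden rib, 90 x 40 x 6 mm, beside the board's left end; origin at the centre of its underside
- stamp: bystander: small turned wooden stamp standing on the cork mat, 28 mm across, 32 mm high; origin at the centre of its underside
Things that resemble listed ones, but are neither listed nor needed, are in the scene too. What is shaped like the tin_2 but green or pink is not meant. Leave any yellow look-alike of the tin_1 alone.

How it is judged (in metres and radians):
On the way, in this order (a step that is already met when the one before it is completed fails the run):
1. the left tin, held clear of the board with the other two standing on it, is tipped far end down by over 20 degrees (((height (world z) of tin_1 above 0.06 m and contact force between tin_1 and the fingers above 1 N and angle between tin_1's own x axis and vertical above 1.92 rad) or (height (world z) of tin_2 above 0.06 m and contact force between tin_2 and the fingers above 1 N and angle between tin_2's own x axis and vertical above 1.92 rad) or (height (world z) of tin_3 above 0.06 m and contact force between tin_3 and the fingers above 1 N and angle between tin_3's own x axis and vertical above 1.92 rad)) and (height (world z) of tin_1 above 0.06 m or (height (world z) of tin_1 below 0.03 m and y of tin_1 in the frame of board below 0.06 m)) and (height (world z) of tin_2 above 0.06 m or (height (world z) of tin_2 below 0.03 m and y of tin_2 in the frame of board below 0.06 m)) and (height (world z) of tin_3 above 0.06 m or (height (world z) of tin_3 below 0.03 m and y of tin_3 in the frame of board below 0.06 m))), for 0.1 s.
2. the left tin, held clear of the board with the other two standing on it, is tipped near end down by over 20 degrees (((height (world z) of tin_1 above 0.06 m and contact force between tin_1 and the fingers above 1 N and angle between tin_1's own x axis and vertical below 1.22 rad) or (height (world z) of tin_2 above 0.06 m and contact force between tin_2 and the fingers above 1 N and angle between tin_2's own x axis and vertical below 1.22 rad) or (height (world z) of tin_3 above 0.06 m and contact force between tin_3 and the fingers above 1 N and angle between tin_3's own x axis and vertical below 1.22 rad)) and (height (world z) of tin_1 above 0.06 m or (height (world z) of tin_1 below 0.03 m and y of tin_1 in the frame of board below 0.06 m)) and (height (world z) of tin_2 above 0.06 m or (height (world z) of tin_2 below 0.03 m and y of tin_2 in the frame of board below 0.06 m)) and (height (world z) of tin_3 above 0.06 m or (height (world z) of tin_3 below 0.03 m and y of tin_3 in the frame of board below 0.06 m))), for 0.1 s.
3. the middle tin, held clear of the board with the other two standing on it, is tipped far end down by over 20 degrees (((height (world z) of tin_1 above 0.06 m and contact force between tin_1 and the fingers above 1 N and angle between tin_1's own x axis and vertical above 1.92 rad) or (height (world z) of tin_2 above 0.06 m and contact force between tin_2 and the fingers above 1 N and angle between tin_2's own x axis and vertical above 1.92 rad) or (height (world z) of tin_3 above 0.06 m and contact force between tin_3 and the fingers above 1 N and angle between tin_3's own x axis and vertical above 1.92 rad)) and (height (world z) of tin_1 above 0.06 m or (height (world z) of tin_1 below 0.03 m and (y of tin_1 in the frame of board above 0.06 m or y of tin_1 in the frame of board below -0.06 m))) and (height (world z) of tin_2 above 0.06 m or (height (world z) of tin_2 below 0.03 m and (y of tin_2 in the frame of board above 0.06 m or y of tin_2 in the frame of board below -0.06 m))) and (height (world z) of tin_3 above 0.06 m or (height (world z) of tin_3 below 0.03 m and (y of tin_3 in the frame of board above 0.06 m or y of tin_3 in the frame of board below -0.06 m)))), for 0.1 s.
4. the middle tin, held clear of the board with the other two standing on it, is tipped near end down by over 20 degrees (((height (world z) of tin_1 above 0.06 m and contact force between tin_1 and the fingers above 1 N and angle between tin_1's own x axis and vertical below 1.22 rad) or (height (world z) of tin_2 above 0.06 m and contact force between tin_2 and the fingers above 1 N and angle between tin_2's own x axis and vertical below 1.22 rad) or (height (world z) of tin_3 above 0.06 m and contact force between tin_3 and the fingers above 1 N and angle between tin_3's own x axis and vertical below 1.22 rad)) and (height (world z) of tin_1 above 0.06 m or (height (world z) of tin_1 below 0.03 m and (y of tin_1 in the frame of board above 0.06 m or y of tin_1 in the frame of board below -0.06 m))) and (height (world z) of tin_2 above 0.06 m or (height (world z) of tin_2 below 0.03 m and (y of tin_2 in the frame of board above 0.06 m or y of tin_2 in the frame of board below -0.06 m))) and (height (world z) of tin_3 above 0.06 m or (height (world z) of tin_3 below 0.03 m and (y of tin_3 in the frame of board above 0.06 m or y of tin_3 in the frame of board below -0.06 m)))), for 0.1 s.
5. the right tin, held clear of the board with the other two standing on it, is tipped far end down by over 20 degrees (((height (world z) of tin_1 above 0.06 m and contact force between tin_1 and the fingers above 1 N and angle between tin_1's own x axis and vertical above 1.92 rad) or (height (world z) of tin_2 above 0.06 m and contact force between tin_2 and the fingers above 1 N and angle between tin_2's own x axis and vertical above 1.92 rad) or (height (world z) of tin_3 above 0.06 m and contact force between tin_3 and the fingers above 1 N and angle between tin_3's own x axis and vertical above 1.92 rad)) and (height (world z) of tin_1 above 0.06 m or (height (world z) of tin_1 below 0.03 m and y of tin_1 in the frame of board above -0.06 m)) and (height (world z) of tin_2 above 0.06 m or (height (world z) of tin_2 below 0.03 m and y of tin_2 in the frame of board above -0.06 m)) and (height (world z) of tin_3 above 0.06 m or (height (world z) of tin_3 below 0.03 m and y of tin_3 in the frame of board above -0.06 m))), for 0.1 s.
6. the right tin, held clear of the board with the other two standing on it, is tipped near end down by over 20 degrees (((height (world z) of tin_1 above 0.06 m and contact force between tin_1 and the fingers above 1 N and angle between tin_1's own x axis and vertical below 1.22 rad) or (height (world z) of tin_2 above 0.06 m and contact force between tin_2 and the fingers above 1 N and angle between tin_2's own x axis and vertical below 1.22 rad) or (height (world z) of tin_3 above 0.06 m and contact force between tin_3 and the fingers above 1 N and angle between tin_3's own x axis and vertical below 1.22 rad)) and (height (world z) of tin_1 above 0.06 m or (height (world z) of tin_1 below 0.03 m and y of tin_1 in the frame of board above -0.06 m)) and (height (world z) of tin_2 above 0.06 m or (height (world z) of tin_2 below 0.03 m and y of tin_2 in the frame of board above -0.06 m)) and (height (world z) of tin_3 above 0.06 m or (height (world z) of tin_3 below 0.03 m and y of tin_3 in the frame of board above -0.06 m))), for 0.1 s.
At the end, for the whole second after the job is handed in: the tin with the loose ball is held by the fingers and still, its underside more than 120 mm above the table, its middle within 60 mm of the mat's centre in plan, level within 15 degrees; the other two stand upright on the board within 35 mm of where they started, untouched and at rest (((distance between tin_1 and ball below 0.075 m and height (world z) of tin_1 above 0.12 m and horizontal distance between tin_1 and mat below 0.06 m and angle between tin_1's own z axis and vertical below 0.26 rad and linear speed of tin_1 below 0.05 m/s and contact force between tin_1 and the fingers above 1 N and height (world z) of each of tin_2, tin_3 below 0.03 m and distance of each of tin_2, tin_3 from where it was at the start of the episode below 0.035 m and angle between each of tin_2, tin_3's own z axis and vertical below 0.15 rad and linear speed of each of tin_2, tin_3 below 0.03 m/s and contact force between each of tin_2, tin_3 and the fingers below 0.1 N) or (distance between tin_2 and ball below 0.075 m and height (world z) of tin_2 above 0.12 m and horizontal distance between tin_2 and mat below 0.06 m and angle between tin_2's own z axis and vertical below 0.26 rad and linear speed of tin_2 below 0.05 m/s and contact force between tin_2 and the fingers above 1 N and height (world z) of each of tin_1, tin_3 below 0.03 m and distance of each of tin_1, tin_3 from where it was at the start of the episode below 0.035 m and angle between each of tin_1, tin_3's own z axis and vertical below 0.15 rad and linear speed of each of tin_1, tin_3 below 0.03 m/s and contact force between each of tin_1, tin_3 and the fingers below 0.1 N) or (distance between tin_3 and ball below 0.075 m and height (world z) of tin_3 above 0.12 m and horizontal distance between tin_3 and mat below 0.06 m and angle between tin_3's own z axis and vertical below 0.26 rad and linear speed of tin_3 below 0.05 m/s and contact force between tin_3 and the fingers above 1 N and height (world z) of each of tin_1, tin_2 below 0.03 m and distance of each of tin_1, tin_2 from where it was at the start of the episode below 0.035 m and angle between each of tin_1, tin_2's own z axis and vertical below 0.15 rad and linear speed of each of tin_1, tin_2 below 0.03 m/s and contact force between each of tin_1, tin_2 and the fingers below 0.1 N))); the arm keeps its last pose, push and grip.
It fails at once if a bystander (pot, rib, stamp, bottle, tub, bowl or brush) is pushed away by more than 30 mm or knocked over (distance of any of slip_pot, rib, stamp, water_bottle, tub, clay_bowl, brush from where it was at the start of the episode above 0.03 m or angle between any of slip_pot, rib, stamp, water_bottle, tub, clay_bowl's own z axis and vertical above 0.5 rad).
It also fails if it takes over 72 s, if anything falls off the work surface, if the arm or the gripper's body presses on something with over 40 N, if the wrist force passes 120 N, or if a joint passes its speed limit or range.

ROBOT

A 6-joint arm with a two-finger parallel gripper is mounted at the origin on the work surface. World frame = base frame: x ahead of the robot, y to its left, z up, the work surface at z = 0. Lengths are in m, angles in degrees, forces in N, time in s.
With the tool pointing down it reaches from about 0.4 to 0.825 m from the base axis. Payload 7 kg.
Tool frame: the origin (TCP) lies at the very end of the fingers, on their centre line; the grasp point (between the pads) lies r.grip_depth behind it (r.grip_depth is the distance from the TCP to the grasp point, in m); z points along the fingers, y is the direction in which the jaws open and shut (so a half turn about z gives the same grasp; the last joint's range is limited). The gripper opens to 88 mm and grips with 3 to 60 N. Pads are 19 mm wide; open, the fingers measure 130 mm over their backs; the gripper's body (78 mm by 193 mm) begins 47 mm behind the grasp point.
Start: joints at [-57.806, 20.546, 0.682, 0, -70.136, -16.507], TCP at [0.182, -0.65, 0.227] pointing down, gripper open.
Joint ranges: [-176.03, 176.03], [-82.01, 121.73], [-58.28, 71.71], [-173.87, 95.51], [-174.79, -0.11], [-173.66, 173.66]. Speed limits (degrees/s): [136.94, 136.94, 172.46, 180, 180, 180].

INTERFACE

Orientations are given as [roll, pitch, yaw] about the fixed x, y, z axes, in that order (R = Rz(yaw) Ry(pitch) Rx(roll)).
In Python, from plant import r gives the robot as it stands. The module is installed in compiled form; this text tells all that it offers.
- The arm moves only by the tool step_arm, never from a script. Its argument "increments" is a list of rows, each a list of 3 entries, a list of its own where there are three numbers: the shift along the tool's x, y, z in m, then the turn, a rotation vector about the tool's x, y, z in rad, then the closure, from 0 (fully open) to 1 (shut). In form: [[[x, y, z], [wx, wy, wz], grip], ...]. A call has 1 to 10 rows; each row is the pose to reach, as a shift and turn from the pose commanded when the call began, along the tool's axes at that moment; what a row does not reach only later rows make up. A row lasts 1/10 s, in which the tool goes at most 50 mm and 8.59 degrees, less where a joint would pass 70% of its speed; a pose out of reach is approached as far as the arm can. A call with a gripper value outside its range is refused whole. The fingers move at their own pace and stop on an object; "force" is the grip in N (left out, the last holds). Time passes only in rows, so rows that repeat a pose let the fingers close. It gives the time, the measured TCP pose, the force and the opening at its end, in the units of the state.
- r.get_state(): the state, without advancing time (a new reading comes with each control period).
- r.capture(name): name is "scene" or "top" or "wrist"; returns a dict with "color" (384x512x3 uint8, red, green, blue), "intrinsics" (3x3 intrinsics, pixels), "rvec" (rotation vector, rad) and "tvec" (3), from world to camera coordinates, as OpenCV has them; the wrist camera has in their place "T_tool_cam" (4x4, takes a point from camera to tool coordinates, whose origin is the TCP and whose axes are the flange's). Camera axes: x right, y down, z forward; pixel columns grow to the right and rows downward; lengths in m; the calibration is good to about 2 mm. The wrist camera is an equidistant fisheye: a pixel r from the principal point sees the ray r / f radians off the axis. A picture is of the moment at which its call begins: read the wrist's pose just before it. There is no depth.
- r.close_job(): hands the job in, once; it reports no verdict.
The state is a dict: "time_s": time; "joints": joint angles; "qd": joint speeds; "joint_torque": joint torques, N m; "tcp_pos": TCP position; "eef_rot": TCP orientation; "contact_force": force on the tool from outside, world axes, zero at the start; "moment": the same for the moment, N m; "gripper_width": finger opening in m.
Only numpy, scipy, OpenCV 4.12 (cv2) and the standard library are available. Lean on these libraries where they do the work, as an engineer would, in place of code of your own. Each camera call takes 0.05 s, during which the arm holds its last target.

## Working session

There is one attempt and no reset: what is moved stays moved. The work goes in short steps, Python scripts to look and compute and a tool call to move; the robot and the scene stay as the last step left them, time stands still between calls to the robot, and variables do not carry over. Pictures are saved under pics/ and viewed, and the job is handed in when it is done.

Besides the shell and the picture viewer there is one more tool, called after ">>>" as a command line: name --argument value ..., lists and objects as JSON in quotes. step_arm: Moves the arm, as the interface text tells. Its arguments: {"type":"object","properties":{"increments":{"type":"array","items":{"type":"array"}},"force":{"type":"number"}},"required":["increments"]}

```bash
mkdir -p pics
python3 - <<'E'
from plant import r
import cv2,json
print(r.get_state(), r.grip_depth)
for n in ("scene","top","wrist"):
    c=r.capture(n)
    cv2.imwrite(f"pics/{n}0.png",cv2.resize(c["color"][:,:,::-1],None,fx=1.5,fy=1.5,interpolation=cv2.INTER_CUBIC))
    print(n,{k:v.tolist() for k,v in c.items() if k!="color" and hasattr(v,'tolist')})
E
```

```text
{'time_s': 0.0, 'joints': array([-5.78041430e+01,  2.05919778e+01,  6.34987319e-01, -2.00037591e-02,
       -7.01359195e+01, -1.65070789e+01]), 'qd': array([-0.09220568, -0.06721582, -0.02182244,  0.03790554, -0.08510281,
       -0.06782835]), 'joint_torque': array([-8.37750595e-04, -5.82717562e+01,  2.93049717e+01,  6.99720427e+00,
        6.77498057e-03, -1.20564591e-04]), 'tcp_pos': array([ 0.18237659, -0.64939735,  0.22562615]), 'eef_rot': array([ 1.79905576e+02, -8.37161506e-03, -1.64318027e+02]), 'contact_force': array([-0.17125114,  0.2336082 , -0.3684094 ]), 'moment': array([-0.01395848, -0.05310628, -0.01017698]), 'gripper_width': 0.08772976985695162} 0.0188
scene {'intrinsics': [[351.72423512671355, 0.0, 257.6267109945444], [0.0, 351.72423512671355, 190.1124481403343], [0.0, 0.0, 1.0]], 'rvec': [2.194844864743629, 1.450765068269623, -0.4413103634104671], 'tvec': [-0.22306055069757472, -0.36777958292453583, 1.03162698580733]}
top {'intrinsics': [[448.5912969061985, 0.0, 261.2497692885131], [0.0, 448.5912969061985, 196.86067215475225], [0.0, 0.0, 1.0]], 'rvec': [2.1502973906921556, -2.1589380048288818, 0.12839151907657304], 'tvec': [0.04306303766579416, 0.48923530484121935, 1.1163868962977817]}
wrist {'intrinsics': [[297.3186396354542, 0.0, 256.9463117310102], [0.0, 297.3186396354542, 195.00396547262673], [0.0, 0.0, 1.0]], 'T_tool_cam': [[0.0005792667126906866, -0.9582470036934024, -0.2859411554195938, 0.07744134631172937], [0.9999995701752246, 0.0003480741921754699, 0.0008593565750680495, 0.000971855207145933], [-0.0007239471264807982, -0.28594153031165914, 0.9582467934428921, -0.15958357214162464], [0.0, 0.0, 0.0, 1.0]]}
```

View pics/top0.png

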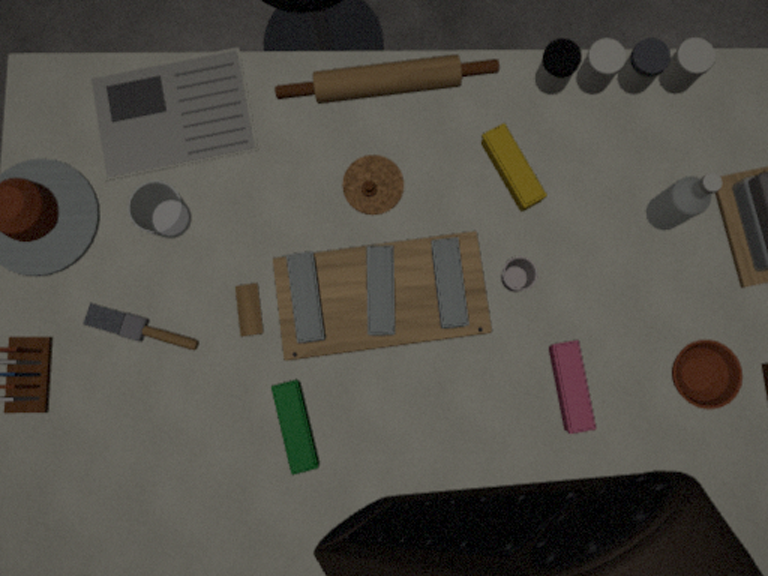

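View pics/scene0.png

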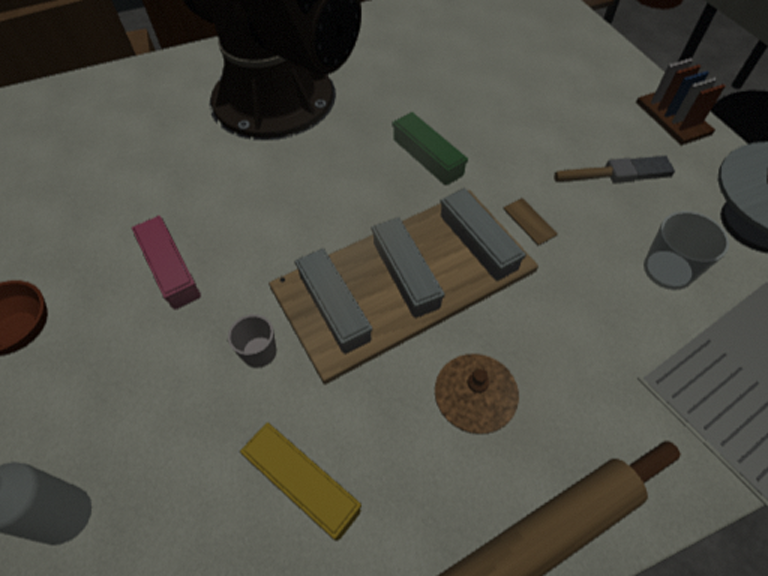

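The top view shows the three grey tins (about (305,297), (380,290) and (450,282)), the mat at (373,184) with the stamp on it, the pot at (517,274) and the rib at (249,310). I'll enlarge it to read the corners.

Run:
```python
import cv2
im=cv2.imread("pics/top0.png")
im=cv2.resize(im,None,fx=1/1.5,fy=1/1.5,interpolation=cv2.INTER_AREA)
c=im[95:245,155:355]
c=cv2.convertScaleAbs(c,alpha=1.8,beta=10)
cv2.imwrite("pics/topcrop.png",cv2.resize(c,None,fx=4,fy=4,interpolation=cv2.INTER_CUBIC))
```

```text
(no output)
```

View pics/topcrop.png

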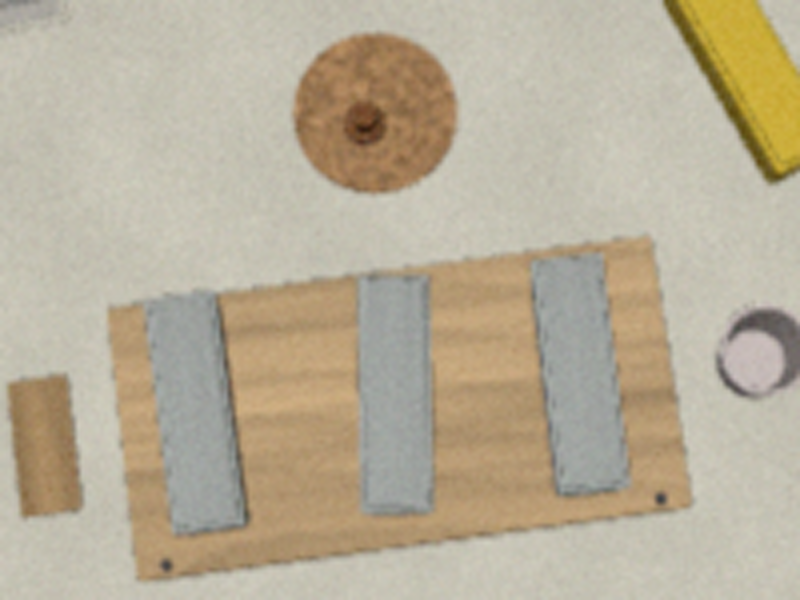

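```bash
cat > h.py <<'E'
import numpy as np, cv2
from scipy.spatial.transform import Rotation as Rot
def cam(c):
    R=cv2.Rodrigues(np.array(c["rvec"]))[0]; return np.array(c["intrinsics"]),R,np.array(c["tvec"]).ravel()
def unproj(c,uv,z):
    K,R,t=cam(c); o=-R.T@t
    out=[]
    for u,v in uv:
        d=R.T@np.linalg.solve(K,[u,v,1]); out.append(o+d*(z-o[2])/d[2])
    return np.array(out)
E
python3 - <<'E'
from h import *
from plant import r
c=r.capture("top")
f=lambda L:[(155+(u+.5)/4-.5,95+(v+.5)/4-.5) for u,v in L]
T={'L':[(146,299),(215,292),(242,524),(174,533)],'M':[(359,279),(428,276),(432,513),(363,512)],'R':[(533,262),(603,254),(629,486),(557,494)]}
b=unproj(c,f([(109,308),(650,237),(692,506),(139,579)]),.018)
print('board',b.mean(0),np.linalg.norm(b[0]-b[1]),np.linalg.norm(b[1]-b[2]),np.degrees(np.arctan2(*(b[0]-b[3]+b[1]-b[2])[1::-1])))
bc=b.mean(0)
for k,v in T.items():
    p=unproj(c,f(v),.064)
    d=p[0]+p[1]-p[2]-p[3]
    print(k,p.mean(0).round(4),'len',np.linalg.norm(d)/2,'w',np.linalg.norm(p[0]+p[3]-p[1]-p[2])/2,'yaw',np.degrees(np.arctan2(d[1],d[0])))
print('mat',unproj(c,f([(376,113)]),.004))
E
```

```text
board [0.49287242 0.05972678 0.018     ] 0.3560416219809036 0.17767991039743858 7.440677511131009
L [0.4845 0.1852 0.064 ] len 0.14705008257983126 w 0.04277028157494574 yaw 7.383118271031659
M [0.4946 0.0602 0.064 ] len 0.14728214606641563 w 0.04286792933398755 yaw 0.8788417887022975
R [ 0.5073 -0.0548  0.064 ] len 0.14639562105660225 w 0.04444954263658689 yaw 5.271708550514637
mat [[0.69212    0.07424569 0.004     ]]
```

```bash
cat >> h.py <<'E'
def rel(target,yaw,tilt=0,s=None,g=True):
    """target: world grasp-point pos (g) ; yaw of tool ; tilt deg: + = far end down (about tin +y)"""
    from plant import r
    s=s or r.get_state()
    R0=Rot.from_euler('xyz',s['eef_rot'],degrees=True)
    # tin frame x = -tool x (tool yaw = tin yaw-180): rotation about tin y axis horizontally
    ty=np.array([-np.sin(np.radians(yaw+180)),np.cos(np.radians(yaw+180)),0])
    R1=Rot.from_rotvec(ty*np.radians(tilt))*Rot.from_euler('xyz',[180,0,yaw],degrees=True)
    t=np.array(target,float)
    if g: t=t+R1.as_matrix()[:,2]*r.grip_depth
    d=R0.inv().apply(t-s['tcp_pos']); w=(R0.inv()*R1).as_rotvec()
    print('t',round(s['time_s'],2),'pos',s['tcp_pos'].round(4),'rot',s['eef_rot'].round(2),'j',s['joints'].round(1),'F',s['contact_force'].round(2),'w',round(s['gripper_width'],4))
    print('MOVE',d.round(4).tolist(),w.round(4).tolist())
E
python3 - <<'E'
from h import *
rel([.5,-.2,.21],-170)
rel([.4845,.1852,.16],-172.6)
E
```

```text
t 0.2 pos [ 0.1824 -0.6496  0.226 ] rot [ 1.7994e+02 -1.0000e-02 -1.6432e+02] j [-57.8  20.6   0.7  -0.  -70.1 -16.5] F [-0.03  1.07  0.5 ] w 0.0878
MOVE [-0.4273, 0.347, 0.0351] [0.001, -0.0002, 0.0992]
t 0.2 pos [ 0.1824 -0.6496  0.226 ] rot [ 1.7994e+02 -1.0000e-02 -1.6432e+02] j [-57.8  20.6   0.7  -0.  -70.1 -16.5] F [-0.03  1.07  0.5 ] w 0.0878
MOVE [-0.5165, 0.722, 0.0854] [0.001, -0.0002, 0.1446]
```

>>> step_arm --increments '[[[-0.427, 0.347, 0.01], [0, 0, 0.1], 0], [[-0.427, 0.347, 0.01], [0, 0, 0.1], 0], [[-0.427, 0.347, 0.01], [0, 0, 0.1], 0], [[-0.427, 0.347, 0.01], [0, 0, 0.1], 0], [[-0.427, 0.347, 0.01], [0, 0, 0.1], 0], [[-0.427, 0.347, 0.01], [0, 0, 0.1], 0], [[-0.427, 0.347, 0.01], [0, 0, 0.1], 0], [[-0.427, 0.347, 0.01], [0, 0, 0.1], 0], [[-0.427, 0.347, 0.01], [0, 0, 0.1], 0], [[-0.427, 0.347, 0.01], [0, 0, 0.1], 0]]' --force 50

```text
time_s: 1.2
tcp_pos: [0.4715, -0.2395, 0.2177]
eef_rot: [-180.0, 0.0, -170.0]
contact_force: [0.5, -1.4, 0.1]
gripper_width: 0.0877
```

Run:
```python
from h import *
rel([.4845,.1852,.16],-172.6)
```

```text
t 1.2 pos [ 0.4715 -0.2395  0.2177] rot [-1.7999e+02  3.0000e-02 -1.7003e+02] j [ -5.7   7.1 -18.5   0.  -64.4 -74.4] F [ 0.53 -1.35  0.1 ] w 0.0877
MOVE [-0.0863, 0.416, 0.0765] [-0.0001, 0.0005, 0.0448]
```

>>> step_arm --increments '[[[-0.086, 0.416, 0.076], [0, 0, 0.045], 0], [[-0.086, 0.416, 0.076], [0, 0, 0.045], 0], [[-0.086, 0.416, 0.076], [0, 0, 0.045], 0], [[-0.086, 0.416, 0.076], [0, 0, 0.045], 0], [[-0.086, 0.416, 0.076], [0, 0, 0.045], 0], [[-0.086, 0.416, 0.076], [0, 0, 0.045], 0], [[-0.086, 0.416, 0.076], [0, 0, 0.045], 0], [[-0.086, 0.416, 0.076], [0, 0, 0.045], 0], [[-0.086, 0.416, 0.076], [0, 0, 0.045], 0], [[-0.086, 0.416, 0.076], [0, 0, 0.045], 0]]'

```text
time_s: 2.2
tcp_pos: [0.4834, 0.1865, 0.1405]
eef_rot: [-180.0, -0.0, -172.4]
contact_force: [-0.6, -1.2, -0.3]
gripper_width: 0.0879
```

Run:
```python
from h import *
from plant import r
rel([.4845,.1852,.045],-172.6)
c=r.capture("wrist"); cv2.imwrite("pics/w1.png",cv2.convertScaleAbs(cv2.resize(c["color"][:,:,::-1],None,fx=1.5,fy=1.5),alpha=1.6))
rel([.4845,.1852,.045],-172.6)
```

```text
t 2.2 pos [0.4834 0.1865 0.1405] rot [-1.7998e+02 -4.0000e-02 -1.7241e+02] j [  42.8   10.2  -25.8   -0.   -54.1 -125.2] F [-0.59 -1.23 -0.27] w 0.0879
MOVE [-0.001, -0.0014, 0.1143] [-0.0004, -0.0006, 0.0033]
t 2.25 pos [0.4832 0.1849 0.1408] rot [-1.7996e+02 -6.0000e-02 -1.7245e+02] j [  42.7   10.1  -25.8   -0.   -54.1 -125.2] F [-0.83 -0.84 -0.22] w 0.0875
MOVE [-0.0015, 0.0002, 0.1146] [-0.0007, -0.001, 0.0025]
```

View pics/w1.png

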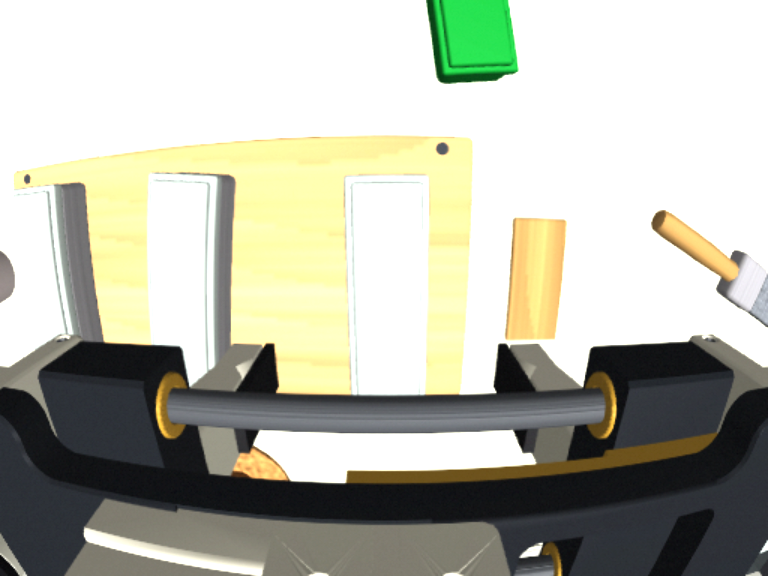

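The wrist view shows the left tin centred between the fingers (tin x ≈ 345–428, fingers ≈ 275 and 497), so I'm descending.

>>> step_arm --increments '[[[-0.001, 0, 0.05], [0, 0, 0.003], 0], [[-0.001, 0, 0.08], [0, 0, 0.003], 0], [[-0.001, 0, 0.1], [0, 0, 0.003], 0], [[-0.001, 0, 0.114], [0, 0, 0.003], 0], [[-0.001, 0, 0.114], [0, 0, 0.003], 0], [[-0.001, 0, 0.114], [0, 0, 0.003], 1], [[-0.001, 0, 0.114], [0, 0, 0.003], 1], [[-0.001, 0, 0.114], [0, 0, 0.003], 1], [[-0.001, 0, 0.114], [0, 0, 0.003], 1], [[-0.001, 0, 0.114], [0, 0, 0.003], 1]]' --force 50

```text
time_s: 3.25
tcp_pos: [0.4847, 0.1836, 0.028]
eef_rot: [180.0, 0.0, -172.8]
contact_force: [-0.6, 2.8, 1.0]
gripper_width: 0.0531
```

Run:
```python
from h import *
rel([.4845,.1852,.18],-172.6)
```

```text
t 3.25 pos [0.4847 0.1836 0.028 ] rot [ 1.7996e+02  5.0000e-02 -1.7279e+02] j [  42.5   18.7  -32.8   -0.   -38.5 -125.2] F [-0.61  2.82  1.  ] w 0.0531
MOVE [-0.0001, 0.0017, -0.1332] [0.0006, 0.0008, -0.0032]
```

>>> step_arm --increments '[[[0, 0, 0], [0, 0, 0], 1], [[0, 0, 0], [0, 0, 0], 1], [[0, 0, 0], [0, 0, 0], 1], [[0, 0, -0.03], [0, 0, 0], 1], [[0, 0, -0.06], [0, 0, 0], 1], [[0, 0, -0.1], [0, 0, 0], 1], [[0, 0, -0.135], [0, 0, 0], 1], [[0, 0, -0.135], [0, 0, 0], 1], [[0, 0, -0.135], [0, 0, 0], 1], [[0, 0, -0.135], [0, 0, 0], 1]]'

```text
time_s: 4.25
tcp_pos: [0.4832, 0.1824, 0.1606]
eef_rot: [-179.9, -0.2, -172.8]
contact_force: [-1.0, 1.2, -4.5]
gripper_width: 0.0455
```

```bash
cat >> h.py <<'E'
def read(n=6):
    from plant import r
    A=[]
    for i in range(n):
        s=r.get_state(); A.append(np.r_[s['contact_force'],s['moment'],s['joint_torque']])
        if i<n-1: r.capture("wrist")
    A=np.array(A); print('F',A[:,:3].mean(0).round(2),'M',A[:,3:6].mean(0).round(3),'sd',A[:,3:6].std(0).round(3),'tau',A[:,6:].mean(0).round(3));
E
python3 - <<'E'
from h import *
read(4)
rel([.4845,.1852,.18],-172.6,36)
E
```

```text
F [-0.38  0.25 -4.16] M [ 0.001  0.054 -0.02 ] sd [0.023 0.039 0.025] tau [-1.0000e-03 -4.1464e+01  2.7793e+01  6.8390e+00 -4.7000e-02  1.0000e-03]
t 4.4 pos [0.4837 0.1827 0.1609] rot [-1.7991e+02 -1.6000e-01 -1.7280e+02] j [  42.5    9.   -24.3   -0.   -56.9 -125.2] F [-0.13 -0.31 -4.03] w 0.0461
MOVE [0.01, 0.0023, -0.0039] [-0.0004, 0.6256, -0.0039]
```

>>> step_arm --increments '[[[0.003, 0, 0], [0, 0.15, 0], 1], [[0.005, 0, -0.001], [0, 0.3, 0], 1], [[0.007, 0, -0.002], [0, 0.45, 0], 1], [[0.01, 0.002, -0.004], [0, 0.6, 0], 1], [[0.01, 0.002, -0.004], [0, 0.63, 0], 1], [[0.01, 0.002, -0.004], [0, 0.63, 0], 1], [[0.01, 0.002, -0.004], [0, 0.63, 0], 1], [[0.01, 0.002, -0.004], [0, 0.63, 0], 1], [[0.01, 0.002, -0.004], [0, 0.63, 0], 1], [[0.01, 0.002, -0.004], [0, 0.63, 0], 1]]'

```text
time_s: 5.4
tcp_pos: [0.4742, 0.1843, 0.1676]
eef_rot: [179.9, -36.0, -172.7]
contact_force: [0.7, -0.7, -3.4]
gripper_width: 0.0456
```

Run:
```python
from h import *
from plant import r
c=r.capture("scene"); cv2.imwrite("pics/s1.png",cv2.convertScaleAbs(cv2.resize(c["color"][:,:,::-1],None,fx=1.5,fy=1.5),alpha=1.6))
read(8)
rel([.4845,.1852,.18],-172.6,-36)
```

```text
F [ 0.29 -0.25 -4.01] M [ 0.34  -2.718 -0.011] sd [0.021 0.028 0.023] tau [ 3.2000e-02 -6.9471e+01  2.6284e+01  6.0670e+00 -2.5980e+00 -2.0000e-02]
t 5.8 pos [0.4743 0.1841 0.1665] rot [ 180.    -36.09 -172.79] j [  31.8   30.6    4.7  -14.3  -97.5 -112.2] F [-0.15 -0.49 -4.28] w 0.0459
MOVE [-0.0182, -0.0001, -0.0112] [0.0001, -1.2582, -0.0035]
```

View pics/s1.png

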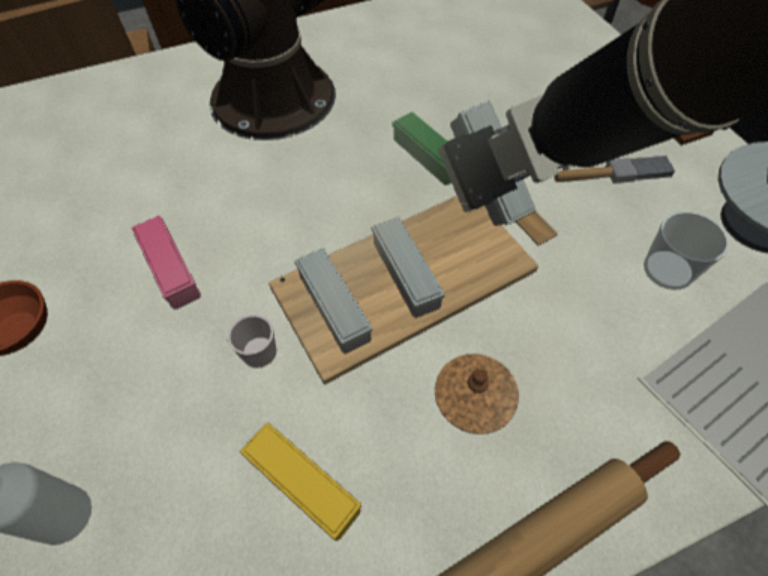

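Far end is down about 36° and the tin is held securely, with the other two still standing. Now near end down.

>>> step_arm --increments '[[[-0.002, 0, -0.001], [0, -0.15, 0], 1], [[-0.004, 0, -0.002], [0, -0.3, 0], 1], [[-0.006, 0, -0.003], [0, -0.45, 0], 1], [[-0.009, 0, -0.005], [0, -0.6, 0], 1], [[-0.011, 0, -0.006], [0, -0.75, 0], 1], [[-0.013, 0, -0.008], [0, -0.9, 0], 1], [[-0.015, 0, -0.009], [0, -1.05, 0], 1], [[-0.017, 0, -0.01], [0, -1.2, 0], 1], [[-0.018, 0, -0.011], [0, -1.258, 0], 1], [[-0.018, 0, -0.011], [0, -1.258, 0], 1]]'

```text
time_s: 6.8
tcp_pos: [0.5145, 0.1826, 0.2177]
eef_rot: [179.7, 31.8, -171.4]
contact_force: [0.6, -1.2, -3.8]
gripper_width: 0.0461
```

Run:
```python
from h import *
rel([.4845,.1852,.18],-172.6,-36)
```

```text
t 6.8 pos [0.5145 0.1826 0.2177] rot [ 179.66   31.77 -171.42] j [  43.8   -8.   -58.1   54.5  -21.5 -173.5] F [ 0.57 -1.17 -3.83] w 0.0461
MOVE [0.0433, 0.0066, 0.0355] [0.0173, -0.0739, 0.0168]
```

Run:
```python
from h import *
read(8)
rel([.4845,.1852,.18],-172.6,-20)
rel([.4845,.1852,.18],-172.6,0)
```

```text
F [-0.15 -0.48 -4.49] M [-0.444  2.396 -0.055] sd [0.114 0.11  0.064] tau [  0.153 -17.073  27.763   4.545   0.47    0.154]
t 7.15 pos [0.5119 0.1794 0.2106] rot [ 179.77   31.03 -171.92] j [  43.9   -7.6  -58.3   53.9  -21.7 -173.6] F [-0.77  0.81 -3.8 ] w 0.0458
MOVE [0.0419, 0.0094, 0.0311] [0.009, 0.1925, 0.0111]
t 7.15 pos [0.5119 0.1794 0.2106] rot [ 179.77   31.03 -171.92] j [  43.9   -7.6  -58.3   53.9  -21.7 -173.6] F [-0.77  0.81 -3.8 ] w 0.0458
MOVE [0.048, 0.0095, 0.0288] [0.007, 0.5415, 0.0126]
```

>>> step_arm --increments '[[[0.02, 0.004, 0.015], [0, 0.15, 0.005], 1], [[0.042, 0.009, 0.03], [0.005, 0.3, 0.01], 1], [[0.048, 0.01, 0.029], [0.007, 0.42, 0.0126], 1], [[0.048, 0.01, 0.029], [0.007, 0.51, 0.0126], 1], [[0.048, 0.01, 0.029], [0.007, 0.54, 0.0126], 1], [[0.048, 0.01, 0.029], [0.007, 0.54, 0.0126], 1], [[0.048, 0.01, 0.029], [0.007, 0.54, 0.0126], 1], [[0.048, 0.01, 0.029], [0.007, 0.54, 0.0126], 1], [[0.048, 0.01, 0.029], [0.007, 0.54, 0.0126], 1]]'

```text
time_s: 8.05
tcp_pos: [0.4842, 0.1858, 0.1624]
eef_rot: [180.0, 0.3, -172.5]
contact_force: [-0.0, 0.5, -3.2]
gripper_width: 0.0458
```

Run:
```python
from h import *
read(6)
rel([.4838,.1834,.0468],-172.8,0)
```

```text
F [ 0.21  0.15 -3.75] M [ 0.006 -0.01  -0.009] sd [0.037 0.023 0.021] tau [-3.1000e-02 -4.0059e+01  2.7478e+01  6.7640e+00 -9.6000e-02 -1.1000e-02]
t 8.3 pos [0.485  0.1863 0.1631] rot [ 179.91    0.3  -172.5 ] j [ 4.280e+01  8.800e+00 -2.420e+01  1.000e-01 -5.670e+01 -1.253e+02] F [ 0.24  0.29 -4.28] w 0.046
MOVE [0.0023, -0.003, 0.1351] [0.0016, 0.0053, 0.0052]
```

>>> step_arm --increments '[[[0.001, -0.003, 0.04], [0, 0.004, 0.004], 1], [[0.002, -0.003, 0.08], [0, 0.005, 0.005], 1], [[0.002, -0.003, 0.115], [0, 0.005, 0.005], 1], [[0.002, -0.003, 0.13], [0, 0.005, 0.005], 1], [[0.002, -0.003, 0.135], [0, 0.005, 0.005], 1], [[0.002, -0.003, 0.135], [0, 0.005, 0.005], 1], [[0.002, -0.003, 0.135], [0, 0.005, 0.005], 1]]'

```text
time_s: 9.0
tcp_pos: [0.4848, 0.1838, 0.0284]
eef_rot: [179.9, 0.0, -172.8]
contact_force: [0.9, -0.4, -3.5]
gripper_width: 0.0456
```

Run:
```python
from h import *
rel([.4838,.1834,.0468],-172.8,0)
```

```text
t 9.0 pos [0.4848 0.1838 0.0284] rot [ 1.7989e+02  5.0000e-02 -1.7278e+02] j [ 4.240e+01  1.860e+01 -3.280e+01 -1.000e-01 -3.850e+01 -1.251e+02] F [ 0.92 -0.37 -3.48] w 0.0456
MOVE [0.001, -0.0003, 0.0003] [0.0019, 0.0008, 0.0003]
```

Release, with a small nudge down first, then rise.

>>> step_arm --increments '[[[0, 0, 0.001], [0, 0, 0], 1], [[0, 0, 0.001], [0, 0, 0], 0], [[0, 0, 0.001], [0, 0, 0], 0], [[0, 0, 0.001], [0, 0, 0], 0], [[0, 0, 0.001], [0, 0, 0], 0], [[0, 0, 0.001], [0, 0, 0], 0], [[0, 0, 0.001], [0, 0, 0], 0], [[0, 0, -0.04], [0, 0, 0], 0], [[0, 0, -0.08], [0, 0, 0], 0], [[0, 0, -0.1], [0, 0, 0], 0]]'

```text
time_s: 10.0
tcp_pos: [0.4856, 0.184, 0.1309]
eef_rot: [179.8, 0.2, -172.8]
contact_force: [0.1, -0.4, 0.0]
gripper_width: 0.0876
```

Run:
```python
from h import *
from plant import r
c=r.capture("top"); cv2.imwrite("pics/t2.png",cv2.convertScaleAbs(cv2.resize(c["color"][:,:,::-1],None,fx=1.5,fy=1.5),alpha=1.6))
rel([.4946,.0602,.14],-179.1)
```

```text
t 10.05 pos [0.4866 0.1846 0.1332] rot [ 179.76    0.34 -172.75] j [  42.4   10.6  -26.4   -0.   -52.6 -125.2] F [1.67 0.09 2.85] w 0.0877
MOVE [0.0079, -0.1245, 0.0114] [0.0046, 0.0058, 0.1108]
```

View pics/t2.png

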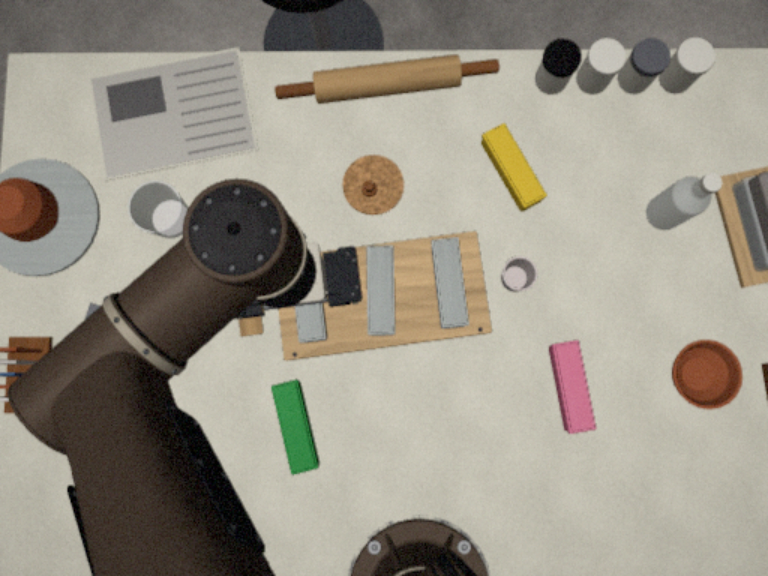

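Left tin is back in place at (310,330) with the other two untouched. On to the middle tin.

>>> step_arm --increments '[[[0.008, -0.05, 0], [0.004, 0.006, 0.05], 0], [[0.008, -0.1, 0.005], [0.004, 0.006, 0.11], 0], [[0.008, -0.1245, 0.011], [0.004, 0.006, 0.11], 0], [[0.008, -0.1245, 0.011], [0.004, 0.006, 0.11], 0], [[0.008, -0.1245, 0.011], [0.004, 0.006, 0.11], 0], [[0.008, -0.1245, 0.011], [0.004, 0.006, 0.11], 0], [[0.008, -0.1245, 0.011], [0.004, 0.006, 0.11], 0]]'

```text
time_s: 10.75
tcp_pos: [0.4922, 0.0595, 0.1166]
eef_rot: [-179.8, -0.4, -179.1]
contact_force: [-0.0, -0.1, 0.7]
gripper_width: 0.0872
```

Run:
```python
from h import *
from plant import r
c=r.capture("wrist"); cv2.imwrite("pics/w2.png",cv2.convertScaleAbs(cv2.resize(c["color"][:,:,::-1],None,fx=1.5,fy=1.5),alpha=1.3))
rel([.4946,.0602,.046],-179.1)
```

```text
t 10.8 pos [0.4921 0.0596 0.1166] rot [-179.83   -0.35 -179.04] j [  29.6    9.9  -29.9   -0.   -50.6 -118.7] F [ 0.41 -0.77  0.28] w 0.0873
MOVE [-0.003, 0.0009, 0.0894] [-0.003, -0.0062, 0.001]
```

View pics/w2.png

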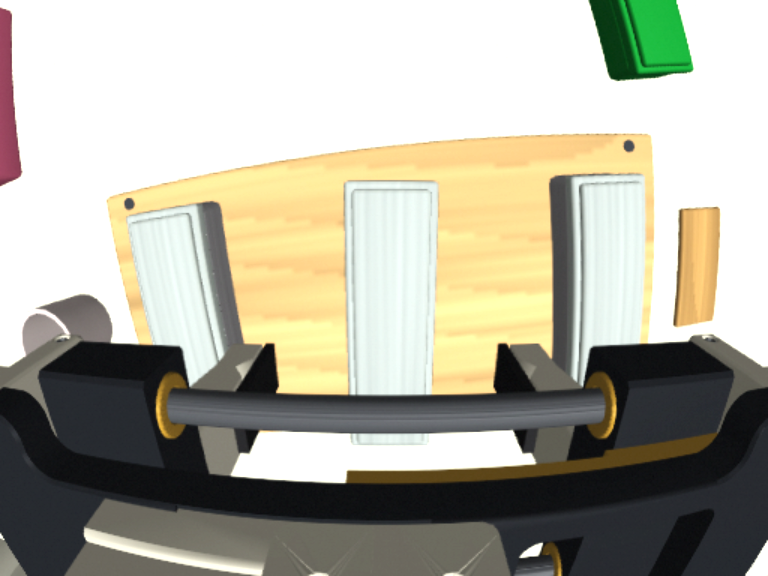

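The middle tin (x ≈ 347–437) is centred between the fingers.

>>> step_arm --increments '[[[-0.002, 0, 0.04], [-0.003, -0.006, 0], 0], [[-0.003, 0.001, 0.075], [-0.003, -0.006, 0.001], 0], [[-0.003, 0.001, 0.089], [-0.003, -0.006, 0.001], 0], [[-0.003, 0.001, 0.089], [-0.003, -0.006, 0.001], 0], [[-0.003, 0.001, 0.089], [-0.003, -0.006, 0.001], 1], [[-0.003, 0.001, 0.089], [-0.003, -0.006, 0.001], 1], [[-0.003, 0.001, 0.089], [-0.003, -0.006, 0.001], 1], [[-0.003, 0.001, 0.089], [-0.003, -0.006, 0.001], 1], [[-0.003, 0.001, 0.089], [-0.003, -0.006, 0.001], 1], [[-0.003, 0.001, 0.089], [-0.003, -0.006, 0.001], 1]]'

```text
time_s: 11.8
tcp_pos: [0.4949, 0.0598, 0.028]
eef_rot: [180.0, 0.0, -179.2]
contact_force: [-0.0, 1.3, 2.8]
gripper_width: 0.0459
```

>>> step_arm --increments '[[[0, 0, 0], [0, 0, 0], 1], [[0, 0, 0], [0, 0, 0], 1], [[0, 0, 0], [0, 0, 0], 1], [[0, 0, -0.03], [0, 0, 0], 1], [[0, 0, -0.06], [0, 0, 0], 1], [[0, 0, -0.1], [0, 0, 0], 1], [[0, 0, -0.135], [0, 0, 0], 1], [[0, 0, -0.135], [0, 0, 0], 1], [[0, 0, -0.135], [0, 0, 0], 1], [[0, 0, -0.135], [0, 0, 0], 1]]'

```text
time_s: 12.8
tcp_pos: [0.4931, 0.059, 0.1608]
eef_rot: [-179.9, -0.2, -179.2]
contact_force: [-0.8, -0.5, -4.3]
gripper_width: 0.0457
```

Run:
```python
from h import *
read(6)
rel([.4946,.0602,.18],-179.1,36)
```

```text
F [-0.26  0.29 -4.21] M [-0.009 -0.023 -0.013] sd [0.035 0.021 0.023] tau [-6.0000e-03 -3.8247e+01  2.7473e+01  6.7540e+00 -1.0300e-01 -0.0000e+00]
t 13.05 pos [0.494  0.0593 0.1615] rot [-1.7994e+02 -1.3000e-01 -1.7917e+02] j [  29.5    7.   -26.5   -0.   -56.6 -118.7] F [-0.53  0.55 -4.91] w 0.0455
MOVE [0.0105, 0.0009, -0.0032] [-0.0006, 0.6261, -0.0015]
```

>>> step_arm --increments '[[[0.003, 0, 0], [0, 0.15, 0], 1], [[0.005, 0, -0.001], [0, 0.3, 0], 1], [[0.007, 0, -0.002], [0, 0.45, 0], 1], [[0.01, 0.001, -0.003], [0, 0.6, 0], 1], [[0.01, 0.001, -0.003], [0, 0.626, 0], 1], [[0.01, 0.001, -0.003], [0, 0.626, 0], 1], [[0.01, 0.001, -0.003], [0, 0.626, 0], 1], [[0.01, 0.001, -0.003], [0, 0.626, 0], 1], [[0.01, 0.001, -0.003], [0, 0.626, 0], 1]]'

```text
time_s: 13.95
tcp_pos: [0.4843, 0.0606, 0.1671]
eef_rot: [179.9, -35.7, -179.1]
contact_force: [-0.0, 0.5, -3.3]
gripper_width: 0.0457
```

Run:
```python
from h import *
read(8)
rel([.4946,.0602,.18],-179.1,0)
rel([.54,.0602,.2],-179.1,-30)
```

```text
F [ 0.18  0.03 -3.64] M [ 0.016 -2.772  0.005] sd [0.018 0.026 0.025] tau [ 2.0000e-03 -6.6625e+01  2.5594e+01  6.1880e+00 -2.7060e+00 -2.2000e-02]
t 14.3 pos [0.4844 0.0604 0.1658] rot [ 180.    -35.85 -179.16] j [  20.5   29.1    0.9  -11.4  -96.  -107.4] F [ 0.05  0.17 -4.04] w 0.0457
MOVE [-0.0109, -0.0004, -0.0022] [0.0003, -0.6258, -0.001]
t 14.3 pos [0.4844 0.0604 0.1658] rot [ 180.    -35.85 -179.16] j [  20.5   29.1    0.9  -11.4  -96.  -107.4] F [ 0.05  0.17 -4.04] w 0.0457
MOVE [-0.0421, -0.001, -0.0526] [0.0001, -1.1494, -0.0011]
```

>>> step_arm --increments '[[[-0.005, 0, -0.007], [0, -0.15, 0], 1], [[-0.01, 0, -0.014], [0, -0.3, 0], 1], [[-0.016, 0, -0.02], [0, -0.45, 0], 1], [[-0.022, 0, -0.027], [0, -0.6, 0], 1], [[-0.027, 0, -0.034], [0, -0.75, 0], 1], [[-0.033, 0, -0.04], [0, -0.9, 0], 1], [[-0.038, 0, -0.048], [0, -1.05, 0], 1], [[-0.042, -0.001, -0.0526], [0, -1.15, 0], 1], [[-0.042, -0.001, -0.0526], [0, -1.15, 0], 1], [[-0.042, -0.001, -0.0526], [0, -1.15, 0], 1]]'

```text
time_s: 15.3
tcp_pos: [0.5522, 0.0615, 0.1901]
eef_rot: [179.9, 29.9, -179.1]
contact_force: [-0.5, -2.3, -5.1]
gripper_width: 0.046
```

Run:
```python
from h import *
rel([.54,.0602,.2],-179.1,-30)
```

```text
t 15.3 pos [0.5522 0.0615 0.1901] rot [ 179.89   29.85 -179.1 ] j [  26.7   -4.7  -58.3   54.4  -15.3 -166.1] F [-0.48 -2.3  -5.13] w 0.046
MOVE [0.0056, -0.0011, 0.0041] [0.002, -0.0025, 0.0001]
```

Run:
```python
from h import *
from plant import r
print(r.get_state()['joints'])
read(8)
rel([.5,.0602,.18],-179.1,0)
```

```text
[  26.6611508    -4.72023916  -58.28047575   54.36825079  -15.30663056
 -166.08054481]
F [-0.18 -0.4  -3.98] M [-0.115  2.356 -0.024] sd [0.175 0.154 0.106] tau [  0.059 -20.373  23.559   4.027   0.768  -0.306]
t 15.65 pos [0.551  0.0599 0.1872] rot [-179.99   29.48 -179.16] j [  26.8   -4.5  -58.2   53.7  -15.5 -165.7] F [-0.82  0.23 -3.42] w 0.0457
MOVE [0.0572, 0.0011, -0.0025] [-0.0005, 0.5146, -0.001]
```

Run:
```python
from h import *
rel([.5,.0602,.18],-179.1,-12)
```

```text
t 15.65 pos [0.551  0.0599 0.1872] rot [-179.99   29.48 -179.16] j [  26.8   -4.5  -58.2   53.7  -15.5 -165.7] F [-0.82  0.23 -3.42] w 0.0457
MOVE [0.0536, 0.0011, -0.0009] [-0.0006, 0.3051, -0.001]
```

>>> step_arm --increments '[[[0.027, 0, 0], [0, 0.12, 0], 1], [[0.045, 0.001, 0], [0, 0.22, 0], 1], [[0.0536, 0.001, -0.001], [0, 0.28, 0], 1], [[0.0536, 0.001, -0.001], [0, 0.305, 0], 1], [[0.0536, 0.001, -0.001], [0, 0.305, 0], 1], [[0.0536, 0.001, -0.001], [0, 0.305, 0], 1], [[0.0536, 0.001, -0.001], [0, 0.305, 0], 1], [[0.0536, 0.001, -0.001], [0, 0.305, 0], 1], [[0.0536, 0.001, -0.001], [0, 0.305, 0], 1]]'

```text
time_s: 16.55
tcp_pos: [0.504, 0.06, 0.1623]
eef_rot: [180.0, 12.1, -179.2]
contact_force: [-0.4, 0.3, -4.4]
gripper_width: 0.0459
```

Run:
```python
from h import *
read(12)
rel([.5,.0602,.18],-179.1,12)
```

```text
F [ 0.01 -0.17 -3.85] M [-0.022  0.956  0.011] sd [0.033 0.032 0.024] tau [-6.0000e-03 -2.7923e+01  2.7036e+01  6.5610e+00  6.6200e-01 -0.0000e+00]
t 17.1 pos [0.5044 0.0606 0.1624] rot [ 179.96   12.1  -179.15] j [  34.     0.6  -38.8   10.1  -40.8 -130.2] F [ 0.35 -0.19 -2.42] w 0.0458
MOVE [0.0083, -0.0003, -0.001] [0.0006, 0.4206, -0.0007]
```

>>> step_arm --increments '[[[0.003, 0, 0], [0, 0.14, 0], 1], [[0.006, 0, 0], [0, 0.28, 0], 1], [[0.008, 0, -0.001], [0, 0.4, 0], 1], [[0.008, 0, -0.001], [0, 0.42, 0], 1], [[0.008, 0, -0.001], [0, 0.42, 0], 1], [[0.008, 0, -0.001], [0, 0.42, 0], 1], [[0.008, 0, -0.001], [0, 0.42, 0], 1], [[0.008, 0, -0.001], [0, 0.42, 0], 1]]'

```text
time_s: 17.9
tcp_pos: [0.4958, 0.0605, 0.1623]
eef_rot: [179.9, -11.9, -179.1]
contact_force: [-1.0, 0.6, -4.0]
gripper_width: 0.0457
```

Run:
```python
from h import *
read(12)
rel([.4949,.0598,.0468],-179.2,0)
```

```text
F [-0.01 -0.09 -4.03] M [-1.000e-03 -1.002e+00  1.400e-02] sd [0.023 0.041 0.025] tau [ 7.0000e-03 -4.8700e+01  2.7054e+01  6.5990e+00 -1.0120e+00 -1.0000e-02]
t 18.45 pos [0.4964 0.0605 0.1616] rot [ 179.96  -11.96 -179.14] j [  25.4   14.8  -15.4   -5.3  -70.7 -112.3] F [ 0.61  0.77 -3.87] w 0.046
MOVE [-0.0262, -0.0008, 0.1311] [0.0006, -0.2088, 0.0011]
```

>>> step_arm --increments '[[[-0.006, 0, 0.03], [0, -0.12, 0], 1], [[-0.012, 0, 0.06], [0, -0.209, 0], 1], [[-0.02, 0, 0.095], [0, -0.209, 0.001], 1], [[-0.0255, -0.001, 0.125], [0, -0.209, 0.001], 1], [[-0.0265, -0.001, 0.131], [0, -0.209, 0.001], 1], [[-0.0265, -0.001, 0.131], [0, -0.209, 0.001], 1], [[-0.0265, -0.001, 0.131], [0, -0.209, 0.001], 1]]'

```text
time_s: 19.15
tcp_pos: [0.4955, 0.0597, 0.0284]
eef_rot: [180.0, 0.0, -179.2]
contact_force: [0.5, -0.8, -4.3]
gripper_width: 0.0456
```

Run:
```python
from h import *
rel([.4949,.0598,.0468],-179.2,0)
```

```text
t 19.15 pos [0.4955 0.0597 0.0284] rot [ 1.7997e+02  2.0000e-02 -1.7919e+02] j [  29.5   17.2  -35.2   -0.   -37.6 -118.6] F [ 0.52 -0.78 -4.27] w 0.0456
MOVE [0.0006, 0.0001, 0.0004] [0.0005, 0.0003, 0.0002]
```

>>> step_arm --increments '[[[0, 0, 0.001], [0, 0, 0], 1], [[0, 0, 0.001], [0, 0, 0], 0], [[0, 0, 0.001], [0, 0, 0], 0], [[0, 0, 0.001], [0, 0, 0], 0], [[0, 0, 0.001], [0, 0, 0], 0], [[0, 0, 0.001], [0, 0, 0], 0], [[0, 0, 0.001], [0, 0, 0], 0], [[0, 0, -0.04], [0, 0, 0], 0], [[0, 0, -0.08], [0, 0, 0], 0], [[0, 0, -0.1], [0, 0, 0], 0]]'

```text
time_s: 20.15
tcp_pos: [0.4964, 0.0599, 0.1312]
eef_rot: [179.9, 0.2, -179.2]
contact_force: [0.9, 0.2, 0.1]
gripper_width: 0.0873
```

Run:
```python
from h import *
rel([.5073,-.0548,.14],-174.7)
```

```text
t 20.15 pos [0.4964 0.0599 0.1312] rot [ 179.9     0.21 -179.17] j [  29.5    9.   -28.8    0.   -52.  -118.6] F [0.87 0.16 0.08] w 0.0873
MOVE [-0.0092, -0.1149, 0.0099] [0.0015, 0.0038, -0.0779]
```

>>> step_arm --increments '[[[-0.005, -0.05, 0], [0.001, 0.004, -0.04], 0], [[-0.009, -0.1, 0.005], [0.001, 0.004, -0.078], 0], [[-0.009, -0.115, 0.01], [0.001, 0.004, -0.078], 0], [[-0.009, -0.115, 0.01], [0.001, 0.004, -0.078], 0], [[-0.009, -0.115, 0.01], [0.001, 0.004, -0.078], 0], [[-0.009, -0.115, 0.01], [0.001, 0.004, -0.078], 0], [[-0.009, -0.115, 0.01], [0.001, 0.004, -0.078], 0]]'

```text
time_s: 20.85
tcp_pos: [0.506, -0.0545, 0.1182]
eef_rot: [-180.0, -0.2, -174.7]
contact_force: [-0.0, 0.3, 0.6]
gripper_width: 0.0878
```

Run:
```python
from h import *
from plant import r
c=r.capture("wrist"); cv2.imwrite("pics/w3.png",cv2.convertScaleAbs(cv2.resize(c["color"][:,:,::-1],None,fx=1.5,fy=1.5),alpha=1.3))
rel([.5073,-.0548,.046],-174.7)
```

```text
t 20.9 pos [ 0.5059 -0.0545  0.1182] rot [-179.99   -0.19 -174.66] j [  16.    10.9  -28.3   -0.   -51.  -100.6] F [ 0.6  0.2 -0.8] w 0.0877
MOVE [-0.0016, -0.0004, 0.091] [-0.0002, -0.0034, 0.0008]
```

View pics/w3.png

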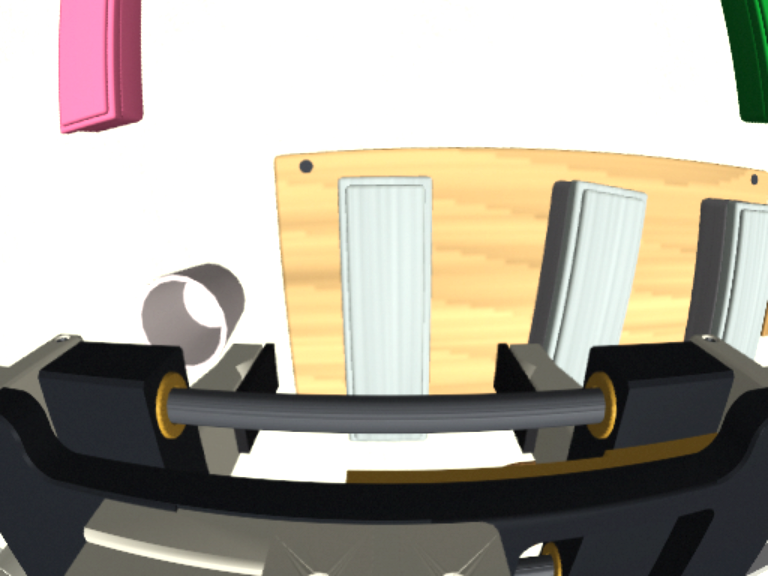

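The right tin (x ≈ 340–431) is centred, but the pot at (195,320) is near the left-hand finger, so I'll check that clearance.

Run:
```python
from h import *
from plant import r
c=r.capture("top")
f=lambda L:[(155+(u+.5)/4-.5,95+(v+.5)/4-.5) for u,v in L]
print(unproj(c,f([(765,352),(720,352),(752,358)]),.055), unproj(c,f([(753,357)]),.003))
```

```text
[[ 0.52142436 -0.17150963  0.055     ]
 [ 0.52155262 -0.14330615  0.055     ]
 [ 0.51765486 -0.16326324  0.055     ]] [[ 0.52628233 -0.17320244  0.003     ]]
```

Clearance is about 20 mm. I'll descend with the fingers partly closed for extra margin.

>>> step_arm --increments '[[[0, 0, 0], [0, 0, 0], 0.2], [[-0.001, 0, 0.03], [0, -0.003, 0], 0.2], [[-0.002, 0, 0.06], [0, -0.003, 0.001], 0.2], [[-0.002, 0, 0.085], [0, -0.003, 0.001], 0.2], [[-0.002, 0, 0.091], [0, -0.003, 0.001], 0.2], [[-0.002, 0, 0.091], [0, -0.003, 0.001], 0.2], [[-0.002, 0, 0.091], [0, -0.003, 0.001], 1], [[-0.002, 0, 0.091], [0, -0.003, 0.001], 1], [[-0.002, 0, 0.091], [0, -0.003, 0.001], 1], [[-0.002, 0, 0.091], [0, -0.003, 0.001], 1]]'

```text
time_s: 21.95
tcp_pos: [0.508, -0.055, 0.0279]
eef_rot: [180.0, 0.1, -174.8]
contact_force: [-1.1, 0.2, 4.7]
gripper_width: 0.0456
```

Run:
```python
from h import *
rel([.5073,-.0548,.18],-174.7,0)
```

```text
t 21.95 pos [ 0.508  -0.055   0.0279] rot [ 1.8000e+02  6.0000e-02 -1.7478e+02] j [  15.9   18.1  -33.8    0.   -38.1 -100.7] F [-1.09  0.24  4.71] w 0.0456
MOVE [0.0006, 0.0003, -0.1333] [0.0, 0.001, -0.0014]
```

>>> step_arm --increments '[[[0, 0, 0], [0, 0, 0], 1], [[0, 0, 0], [0, 0, 0], 1], [[0, 0, 0], [0, 0, 0], 1], [[0, 0, -0.03], [0, 0, 0], 1], [[0, 0, -0.06], [0, 0, 0], 1], [[0, 0, -0.1], [0, 0, 0], 1], [[0, 0, -0.135], [0, 0, 0], 1], [[0, 0, -0.135], [0, 0, 0], 1], [[0, 0, -0.135], [0, 0, 0], 1], [[0, 0, -0.135], [0, 0, 0], 1]]'

```text
time_s: 22.95
tcp_pos: [0.5062, -0.0553, 0.1605]
eef_rot: [-180.0, -0.2, -174.8]
contact_force: [-0.5, -0.8, -4.5]
gripper_width: 0.0457
```

Run:
```python
from h import *
read(6)
rel([.5073,-.0548,.18],-174.7,36)
```

```text
F [-0.05 -0.14 -3.68] M [ 0.001 -0.023  0.002] sd [0.03  0.017 0.028] tau [-1.0000e-03 -4.0114e+01  2.7526e+01  6.7870e+00 -1.0600e-01  1.0000e-03]
t 23.2 pos [ 0.507  -0.0553  0.1609] rot [-1.7997e+02 -1.6000e-01 -1.7479e+02] j [  15.9    8.3  -25.1    0.   -56.8 -100.7] F [-0.38  0.87 -3.99] w 0.0456
MOVE [0.0107, 0.0004, -0.0038] [-0.0001, 0.6255, -0.0018]
```

>>> step_arm --increments '[[[0.003, 0, 0], [0, 0.15, 0], 1], [[0.005, 0, -0.001], [0, 0.3, 0], 1], [[0.007, 0, -0.002], [0, 0.45, 0], 1], [[0.01, 0, -0.004], [0, 0.6, 0], 1], [[0.01, 0, -0.004], [0, 0.626, 0], 1], [[0.01, 0, -0.004], [0, 0.626, 0], 1], [[0.01, 0, -0.004], [0, 0.626, 0], 1], [[0.01, 0, -0.004], [0, 0.626, 0], 1], [[0.01, 0, -0.004], [0, 0.626, 0], 1]]'

```text
time_s: 24.1
tcp_pos: [0.4975, -0.0561, 0.1675]
eef_rot: [-180.0, -35.7, -174.8]
contact_force: [-0.4, 0.7, -3.9]
gripper_width: 0.0458
```

Run:
```python
from h import *
read(8)
rel([.55,-.0548,.2],-174.7,-28)
```

```text
F [-0.07  0.44 -3.66] M [ 0.243 -2.753 -0.016] sd [0.033 0.018 0.024] tau [ 0.0000e+00 -6.7424e+01  2.5250e+01  6.6760e+00 -2.8110e+00 -2.2000e-02]
t 24.45 pos [ 0.4975 -0.0561  0.1662] rot [-179.98  -35.88 -174.8 ] j [ 12.6  30.   -0.5  -4.3 -95.2 -96.4] F [-0.48 -0.09 -3.86] w 0.046
MOVE [-0.0395, -0.0035, -0.0498] [-0.0002, -1.115, -0.0016]
```

>>> step_arm --increments '[[[-0.005, 0, -0.007], [0, -0.15, 0], 1], [[-0.01, 0, -0.014], [0, -0.3, 0], 1], [[-0.016, 0, -0.02], [0, -0.45, 0], 1], [[-0.022, 0, -0.027], [0, -0.6, 0], 1], [[-0.027, 0, -0.034], [0, -0.75, 0], 1], [[-0.033, -0.001, -0.04], [0, -0.9, 0], 1], [[-0.038, -0.002, -0.048], [0, -1.05, 0], 1], [[-0.0395, -0.003, -0.05], [0, -1.115, 0], 1], [[-0.0395, -0.003, -0.05], [0, -1.115, 0], 1], [[-0.0395, -0.003, -0.05], [0, -1.115, 0], 1]]'

```text
time_s: 25.45
tcp_pos: [0.5583, -0.0541, 0.1834]
eef_rot: [-179.9, 27.8, -174.7]
contact_force: [1.0, 0.7, -3.5]
gripper_width: 0.0461
```

Run:
```python
from h import *
read(8)
rel([.51,-.0548,.18],-174.7,-12)
```

```text
F [ 0.15  0.17 -3.73] M [-0.177  2.144 -0.014] sd [0.026 0.059 0.022] tau [-7.9000e-02 -2.3883e+01  2.6671e+01  5.7820e+00  1.8180e+00 -3.0000e-03]
t 25.8 pos [ 0.5595 -0.0534  0.1832] rot [-179.97   27.93 -174.78] j [  17.7   -2.7  -47.2   18.2  -19.  -118.3] F [ 0.66  0.37 -4.49] w 0.0454
MOVE [0.0504, 0.0031, -0.0022] [-0.0011, 0.278, -0.0015]
```

>>> step_arm --increments '[[[0.025, 0.001, 0], [0, 0.12, 0], 1], [[0.045, 0.002, 0], [0, 0.22, 0], 1], [[0.05, 0.003, -0.002], [0, 0.278, 0], 1], [[0.05, 0.003, -0.002], [0, 0.278, 0], 1], [[0.05, 0.003, -0.002], [0, 0.278, 0], 1], [[0.05, 0.003, -0.002], [0, 0.278, 0], 1], [[0.05, 0.003, -0.002], [0, 0.278, 0], 1], [[0.05, 0.003, -0.002], [0, 0.278, 0], 1]]'

```text
time_s: 26.6
tcp_pos: [0.5134, -0.0548, 0.1617]
eef_rot: [-180.0, 12.1, -174.8]
contact_force: [0.2, 0.4, -3.7]
gripper_width: 0.0458
```

Run:
```python
from h import *
read(12)
rel([.51,-.0548,.18],-174.7,12)
```

```text
F [-0.22  0.09 -3.85] M [-0.103  0.983 -0.013] sd [0.025 0.032 0.018] tau [-2.0000e-03 -2.9970e+01  2.7456e+01  6.6210e+00  8.6300e-01  6.0000e-03]
t 27.15 pos [ 0.5137 -0.0546  0.1616] rot [-179.98   12.04 -174.78] j [  17.7    1.7  -35.4    4.   -41.2 -105.2] F [ 0.04  0.42 -3.99] w 0.046
MOVE [0.0074, 0.0002, -0.0016] [-0.0003, 0.4196, -0.0015]
```

>>> step_arm --increments '[[[0.003, 0, 0], [0, 0.14, 0], 1], [[0.006, 0, 0], [0, 0.28, 0], 1], [[0.007, 0, -0.001], [0, 0.4, 0], 1], [[0.007, 0, -0.001], [0, 0.42, 0], 1], [[0.007, 0, -0.001], [0, 0.42, 0], 1], [[0.007, 0, -0.001], [0, 0.42, 0], 1], [[0.007, 0, -0.001], [0, 0.42, 0], 1], [[0.007, 0, -0.001], [0, 0.42, 0], 1]]'

```text
time_s: 27.95
tcp_pos: [0.5062, -0.0553, 0.1618]
eef_rot: [-180.0, -11.9, -174.8]
contact_force: [-0.3, -0.7, -4.2]
gripper_width: 0.0458
```

Run:
```python
from h import *
read(12)
rel([.508,-.055,.0468],-174.8,0)
```

```text
F [ 0.06 -0.06 -3.98] M [ 0.067 -0.992  0.006] sd [0.032 0.026 0.039] tau [ 1.0000e-03 -4.9722e+01  2.6879e+01  6.7830e+00 -1.0570e+00 -7.0000e-03]
t 28.5 pos [ 0.5067 -0.0553  0.1611] rot [-179.98  -12.02 -174.8 ] j [ 14.4  15.7 -15.7  -2.  -70.5 -98.3] F [-0.68 -0.75 -3.89] w 0.0456
MOVE [-0.029, 0.0002, 0.1299] [-0.0003, -0.2098, 0.0001]
```

Right and middle give the same ±12° moment swing (1.98 and 1.96 N m). A loose ball would cut it by about 0.17, so the left tin is the suspect. I'll put the right tin back and test the left one the same way.

>>> step_arm --increments '[[[-0.006, 0, 0.03], [0, -0.12, 0], 1], [[-0.012, 0, 0.06], [0, -0.21, 0], 1], [[-0.02, 0, 0.095], [0, -0.21, 0], 1], [[-0.028, 0, 0.123], [0, -0.21, 0], 1], [[-0.029, 0, 0.13], [0, -0.21, 0], 1], [[-0.029, 0, 0.13], [0, -0.21, 0], 1], [[-0.029, 0, 0.13], [0, -0.21, 0], 1]]'

```text
time_s: 29.2
tcp_pos: [0.5084, -0.0551, 0.0284]
eef_rot: [-180.0, 0.0, -174.8]
contact_force: [-0.4, 0.4, -3.2]
gripper_width: 0.0457
```

Run:
```python
from h import *
rel([.508,-.055,.0468],-174.8,0)
```

```text
t 29.2 pos [ 0.5084 -0.0551  0.0284] rot [-1.7997e+02  3.0000e-02 -1.7477e+02] j [ 1.590e+01  1.810e+01 -3.370e+01  1.000e-01 -3.820e+01 -1.007e+02] F [-0.37  0.37 -3.15] w 0.0457
MOVE [0.0004, 0.0001, 0.0004] [-0.0005, 0.0004, 0.0006]
```

>>> step_arm --increments '[[[0, 0, 0.001], [0, 0, 0], 1], [[0, 0, 0.001], [0, 0, 0], 0.2], [[0, 0, 0.001], [0, 0, 0], 0.2], [[0, 0, 0.001], [0, 0, 0], 0.2], [[0, 0, 0.001], [0, 0, 0], 0.2], [[0, 0, 0.001], [0, 0, 0], 0.2], [[0, 0, 0.001], [0, 0, 0], 0.2], [[0, 0, -0.04], [0, 0, 0], 0.2], [[0, 0, -0.08], [0, 0, 0], 0], [[0, 0, -0.11], [0, 0, 0], 0]]'

```text
time_s: 30.2
tcp_pos: [0.5084, -0.0552, 0.1402]
eef_rot: [-180.0, 0.1, -174.8]
contact_force: [1.0, -0.5, -0.5]
gripper_width: 0.0809
```

Run:
```python
from h import *
rel([.4848,.1838,.15],-172.8)
```

```text
t 30.2 pos [ 0.5084 -0.0552  0.1402] rot [-1.7997e+02  1.0000e-01 -1.7477e+02] j [ 1.590e+01  9.500e+00 -2.670e+01  1.000e-01 -5.370e+01 -1.007e+02] F [ 1.01 -0.51 -0.47] w 0.0809
MOVE [0.0017, 0.2401, 0.0089] [-0.0005, 0.0017, -0.0344]
```

>>> step_arm --increments '[[[0.001, 0.05, 0], [0, 0, -0.01], 0], [[0.001, 0.1, 0], [0, 0, -0.02], 0], [[0.002, 0.15, 0], [0, 0.002, -0.034], 0], [[0.002, 0.2, 0], [0, 0.002, -0.034], 0], [[0.002, 0.23, 0.005], [0, 0.002, -0.034], 0], [[0.002, 0.24, 0.009], [0, 0.002, -0.034], 0], [[0.002, 0.24, 0.009], [0, 0.002, -0.034], 0], [[0.002, 0.24, 0.009], [0, 0.002, -0.034], 0], [[0.002, 0.24, 0.009], [0, 0.002, -0.034], 0]]'

```text
time_s: 31.1
tcp_pos: [0.4842, 0.1827, 0.1289]
eef_rot: [-180.0, -0.1, -172.9]
contact_force: [-0.1, -0.7, -0.3]
gripper_width: 0.0875
```

Run:
```python
from h import *
from plant import r
c=r.capture("wrist"); cv2.imwrite("pics/w4.png",cv2.convertScaleAbs(cv2.resize(c["color"][:,:,::-1],None,fx=1.5,fy=1.5),alpha=1.3))
rel([.4848,.1838,.0465],-172.8)
```

```text
t 31.15 pos [0.4843 0.1826 0.129 ] rot [-1.7998e+02 -1.0000e-01 -1.7292e+02] j [ 4.240e+01  1.090e+01 -2.660e+01 -1.000e-01 -5.260e+01 -1.253e+02] F [-0.36  1.06  0.16] w 0.0878
MOVE [-0.0009, 0.0011, 0.1013] [-0.0003, -0.0018, -0.002]
```

View pics/w4.png

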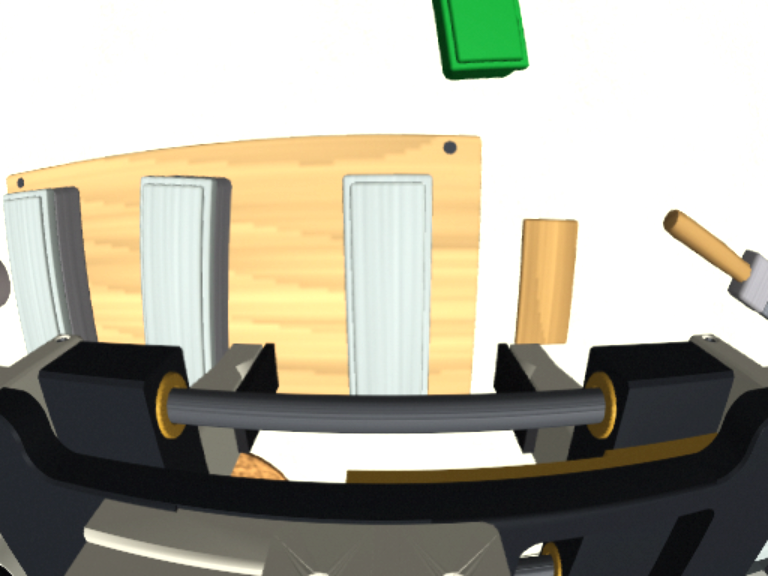

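All three tins stand upright on the board, and the left one (x ≈ 345–432) is centred between the fingers.

>>> step_arm --increments '[[[-0.001, 0, 0.04], [0, -0.002, 0], 0], [[-0.001, 0.001, 0.08], [0, -0.002, 0], 0], [[-0.001, 0.001, 0.101], [0, -0.002, 0], 0], [[-0.001, 0.001, 0.101], [0, -0.002, 0], 0], [[-0.001, 0.001, 0.101], [0, -0.002, 0], 1], [[-0.001, 0.001, 0.101], [0, -0.002, 0], 1], [[-0.001, 0.001, 0.101], [0, -0.002, 0], 1], [[-0.001, 0.001, 0.101], [0, -0.002, 0], 1], [[-0.001, 0.001, 0.101], [0, -0.002, 0], 1], [[-0.001, 0.001, 0.101], [0, -0.002, 0], 1]]'

```text
time_s: 32.15
tcp_pos: [0.4849, 0.1848, 0.0283]
eef_rot: [-180.0, 0.0, -172.8]
contact_force: [-0.6, -0.0, 3.6]
gripper_width: 0.0458
```

>>> step_arm --increments '[[[0, 0, 0], [0, 0, 0], 1], [[0, 0, 0], [0, 0, 0], 1], [[0, 0, 0], [0, 0, 0], 1], [[0, 0, -0.03], [0, 0, 0], 1], [[0, 0, -0.06], [0, 0, 0], 1], [[0, 0, -0.1], [0, 0, 0], 1], [[0, 0, -0.135], [0, 0, 0], 1], [[0, 0, -0.135], [0, 0, 0], 1], [[0, 0, -0.135], [0, 0, 0], 1], [[0, 0, -0.135], [0, 0, 0], 1]]'

```text
time_s: 33.15
tcp_pos: [0.4836, 0.1841, 0.1612]
eef_rot: [-179.9, -0.1, -172.9]
contact_force: [-1.0, -0.4, -4.1]
gripper_width: 0.0458
```

Run:
```python
from h import *
rel([.4945,.1852,.18],-172.8,-12)
```

```text
t 33.15 pos [0.4836 0.1841 0.1612] rot [-1.7993e+02 -1.5000e-01 -1.7286e+02] j [  42.6    9.   -24.2   -0.   -57.  -125.4] F [-1.01 -0.4  -4.08] w 0.0458
MOVE [-0.0148, -0.0003, -0.0005] [-0.0014, -0.212, -0.001]
```

>>> step_arm --increments '[[[-0.008, 0, 0], [0, -0.1, 0], 1], [[-0.015, 0, 0], [-0.001, -0.18, 0], 1], [[-0.015, 0, 0], [-0.001, -0.212, 0], 1], [[-0.015, 0, 0], [-0.001, -0.212, 0], 1], [[-0.015, 0, 0], [-0.001, -0.212, 0], 1], [[-0.015, 0, 0], [-0.001, -0.212, 0], 1], [[-0.015, 0, 0], [-0.001, -0.212, 0], 1], [[-0.015, 0, 0], [-0.001, -0.212, 0], 1]]'

```text
time_s: 33.95
tcp_pos: [0.5, 0.1867, 0.1627]
eef_rot: [180.0, 12.1, -172.9]
contact_force: [0.4, 0.1, -3.9]
gripper_width: 0.0457
```

Run:
```python
from h import *
read(12)
rel([.4945,.1852,.18],-172.8,12)
```

```text
F [ 0.08 -0.04 -4.08] M [-0.133  0.912 -0.011] sd [0.028 0.04  0.026] tau [-7.0000e-03 -3.1891e+01  2.7054e+01  6.5360e+00  5.3900e-01  1.1000e-02]
t 34.5 pos [0.4997 0.1866 0.1629] rot [ 179.95   12.16 -172.84] j [  47.1    3.3  -36.5   11.7  -41.4 -138.1] F [ 1.43  0.72 -3.83] w 0.0456
MOVE [0.0093, -0.0008, -0.0007] [0.0008, 0.4217, -0.0006]
```

>>> step_arm --increments '[[[0.003, 0, 0], [0, 0.14, 0], 1], [[0.006, 0, 0], [0, 0.28, 0], 1], [[0.009, 0, -0.001], [0, 0.4, 0], 1], [[0.009, 0, -0.001], [0, 0.422, 0], 1], [[0.009, 0, -0.001], [0, 0.422, 0], 1], [[0.009, 0, -0.001], [0, 0.422, 0], 1], [[0.009, 0, -0.001], [0, 0.422, 0], 1], [[0.009, 0, -0.001], [0, 0.422, 0], 1]]'

```text
time_s: 35.3
tcp_pos: [0.4901, 0.1855, 0.1626]
eef_rot: [179.9, -11.9, -172.8]
contact_force: [-0.6, 0.8, -3.7]
gripper_width: 0.0457
```

Run:
```python
from h import *
read(12)
rel([.4849,.1845,.18],-172.8,0)
rel([.692,.0742,.2188],-172.8,0)
```

```text
F [-0.    0.19 -3.8 ] M [ 0.104 -0.902 -0.007] sd [0.022 0.026 0.041] tau [ 1.0000e-02 -5.2173e+01  2.7569e+01  6.6650e+00 -8.6800e-01 -1.1000e-02]
t 35.85 pos [0.4907 0.1855 0.1619] rot [ 179.96  -12.03 -172.83] j [  37.4   16.9  -12.    -6.4  -71.6 -117.7] F [ 0.67  0.94 -4.2 ] w 0.046
MOVE [0.0056, -0.0003, 0.0019] [0.0007, -0.2099, -0.0006]
t 35.85 pos [0.4907 0.1855 0.1619] rot [ 179.96  -12.03 -172.83] j [  37.4   16.9  -12.    -6.4  -71.6 -117.7] F [ 0.67  0.94 -4.2 ] w 0.046
MOVE [-0.1738, -0.1355, -0.0761] [0.0007, -0.2099, -0.0006]
```

The left tin swings 1.83 N m against 1.96 and 1.98 for the other two, so the loose ball is in the left tin. Carrying it to the mat.

>>> step_arm --increments '[[[0, 0, -0.01], [0, -0.1, 0], 1], [[-0.005, 0, -0.03], [0, -0.21, 0], 1], [[-0.02, -0.01, -0.05], [0, -0.21, 0], 1], [[-0.045, -0.03, -0.06], [0, -0.21, 0], 1], [[-0.075, -0.055, -0.068], [0, -0.21, 0], 1], [[-0.105, -0.08, -0.074], [0, -0.21, 0], 1], [[-0.135, -0.105, -0.08], [0, -0.21, 0], 1], [[-0.16, -0.125, -0.084], [0, -0.21, 0], 1], [[-0.17, -0.133, -0.086], [0, -0.21, 0], 1], [[-0.1738, -0.1355, -0.086], [0, -0.21, 0], 1]]'

```text
time_s: 36.85
tcp_pos: [0.6947, 0.0733, 0.2086]
eef_rot: [180.0, -0.1, -172.9]
contact_force: [-0.6, 0.3, -3.8]
gripper_width: 0.0455
```

Run:
```python
from h import *
rel([.692,.0742,.2288],-172.8,0)
```

```text
t 36.85 pos [0.6947 0.0733 0.2086] rot [ 1.7998e+02 -9.0000e-02 -1.7294e+02] j [  21.9   23.4    2.6   -0.   -69.3 -104.9] F [-0.57  0.34 -3.83] w 0.0455
MOVE [0.0026, 0.0012, -0.0014] [0.0003, -0.0015, -0.0024]
```

>>> step_arm --increments '[[[0.002, 0.001, -0.001], [0, 0, 0], 1], [[0.002, 0.001, -0.001], [0, 0, 0], 1], [[0.002, 0.001, -0.001], [0, 0, 0], 1], [[0.002, 0.001, -0.001], [0, 0, 0], 1], [[0.002, 0.001, -0.001], [0, 0, 0], 1], [[0.002, 0.001, -0.001], [0, 0, 0], 1], [[0.002, 0.001, -0.001], [0, 0, 0], 1], [[0.002, 0.001, -0.001], [0, 0, 0], 1], [[0.002, 0.001, -0.001], [0, 0, 0], 1], [[0.002, 0.001, -0.001], [0, 0, 0], 1]]'

```text
time_s: 37.85
tcp_pos: [0.692, 0.0752, 0.2107]
eef_rot: [180.0, 0.0, -172.8]
contact_force: [-0.2, -0.4, -3.6]
gripper_width: 0.0459
```

Run:
```python
from h import *
from plant import r
for n in("scene","top"):
    c=r.capture(n); cv2.imwrite(f"pics/{n}9.png",cv2.convertScaleAbs(cv2.resize(c["color"][:,:,::-1],None,fx=1.5,fy=1.5),alpha=1.6))
rel([.692,.0742,.2288],-172.8,0)
```

```text
t 37.95 pos [0.692  0.0752 0.2107] rot [ 179.96    0.   -172.84] j [  22.2   23.     2.4   -0.   -69.3 -105. ] F [ 0.27 -0.49 -2.41] w 0.0458
MOVE [0.0001, -0.001, 0.0007] [0.0007, 0.0001, -0.0006]
```

View pics/scene9.png

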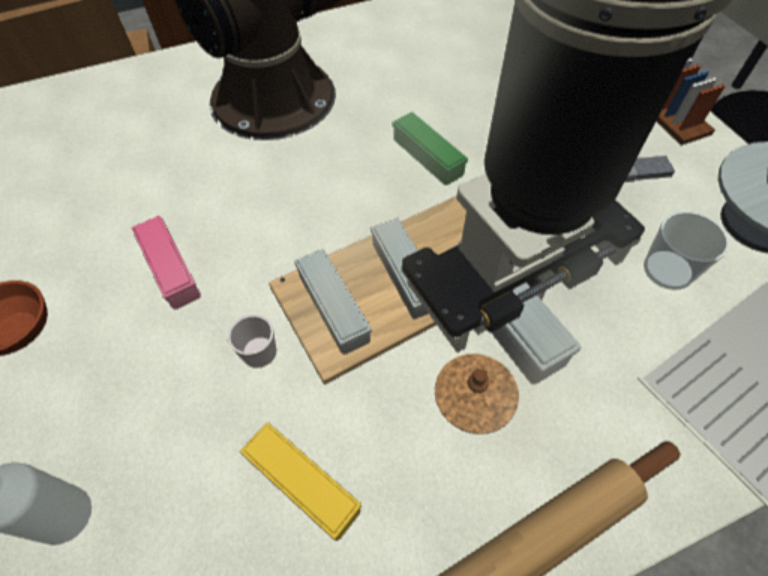

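View pics/top9.png

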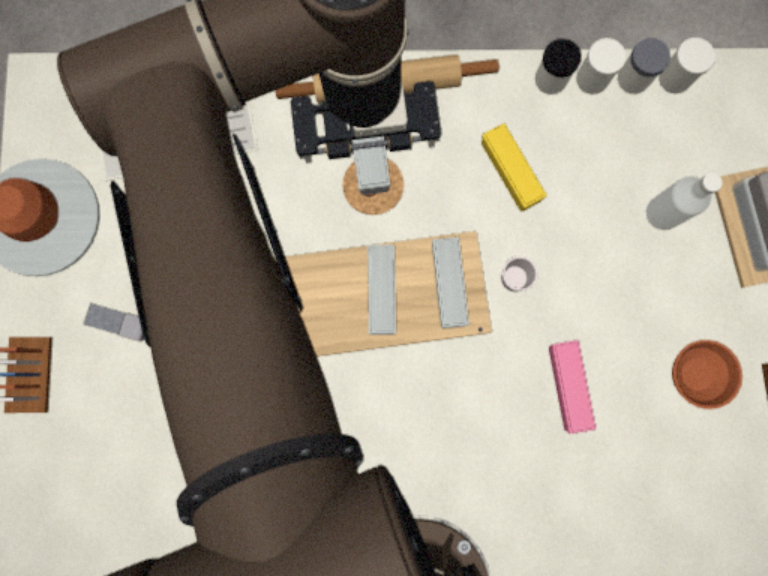

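The middle and right tins stand at (382,288) and (450,282), where they began. The pot, stamp, mat, rib and brush look unmoved where they can be seen. The held tin is level above the mat. I'll cross-check the mat centre from the scene camera, then hand in.

Run:
```python
from h import *
from plant import r
c=r.capture("scene"); p=unproj(c,[(477/1.5,393/1.5)],.004)[0]
s=r.get_state(); d=np.hypot(*(p[:2]-s['tcp_pos'][:2])); print(p,s['tcp_pos'],d,s['qd'].round(2))
if d<.02: r.close_job(); print('closed')
```

```text
[0.69692706 0.07650574 0.004     ] [0.69201343 0.07518713 0.21073712] 0.005087486173406095 [-0.11  0.05 -0.15 -0.02  0.06 -0.03]
the job is handed in; nothing more can be done
closed
```

The job is handed in at about 38 s. The left tin is the one that rattles, and I ended with it held level and still above the middle of the mat. `r.close_job()` reports no verdict, so the result is not confirmed.

- **Shaking:** I gripped, lifted and tipped each tin from left to right, then set it back in its place. The far end went down about 36° each time. The near end reached only 28–32°, short of the requested 35° but over the 20° limit. On the left and middle tins it stopped there because joint 3 reached its range limit (−58.28°; a reading on the middle tin was −58.2805°). I planned the right tin at 28°.
- **Which tin rattles:** The readings at the full tips were too noisy to decide. I re-tested at ±12°, where the wrist moment swing was 1.83 N m for the left tin against 1.96 (middle) and 1.98 (right). A rolling ball should lower it by about 0.17 N m, and the left tin is about 0.14 lower.
- **Last checks:**
  - The tin is gripped (opening 46 mm) and level, with its underside about 0.20 m above the table.
  - It is about 5 mm or less from the mat centre as measured by either camera.
  - The middle and right tins stand upright in their original places.
  - The pot and stamp have not moved. The arm hid the rib and part of the brush in the last top view, but the rib was in place in the last wrist picture of it.

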